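# Turn the drawing disc to its arrow

### The job

Turn the white drawing disc on its wooden base, pushing on its edge or in its rim notch, until the notch faces the brass arrow on the base (not one of the round brass studs). Let go of the disc with the notch in line with the arrow, and leave the roll of tape where it lies.

Things in the scene. Friction and masses are not known exactly. Their poses are not given: they have to be found in the camera images.
- disc: White plastic drawing disc, 200 mm across, 20 mm thick, turning freely either way on a fixed upright pin; light friction (1.5 N at the rim turns it), stays where left, cannot shift or lift. Underside 14 mm, top 34 mm above the desk. Origin on the pin at the underside; x axis from the pin through the notch. It sits on a fixed dark wooden round base, 300 mm across, top 12 mm above the desk.
- notch (a point): Middle of the only notch in the disc's rim, 78 mm from the pin, half-way up the disc (24 mm above the desk). The notch is a slot right through the disc and open at the rim, 50 mm wide with parallel flanks, reaching in to 52 mm from the pin; the dark base shows through. Closed fingertips fit in. x axis: outwards from the pin.
- arrow_tip (a point): Point of the flat brass arrow fixed on the base's border just outside the disc, 104 mm from the pin; the arrow is 40 mm long, 4 mm thick (top 16 mm above the desk), and points inwards at the pin. x axis: outwards along the arrow. Two flat round brass studs, 16 mm across, on the same border are not the mark.
- tape_center (a point): Centre of a loose roll of cream masking tape, 96 mm across, 76 mm hole, 24 mm high, lying flat on the desk beside the base, to be left alone. A flat round tin, a desk pencil sharpener and an eraser also lie about, all under 60 mm high.

How it is judged:
By the outcome, as a careful person would: the job done as asked, in the order asked, and still so for the second after the job is handed in, with the robot touching nothing.
It also fails if it takes over 40 s, if anything falls off the work surface, if the arm or the gripper's body presses on something with over 40 N, if the wrist force passes 120 N, or if a joint passes its speed limit or range.

### The arm

A 6-joint arm with a two-finger parallel gripper is mounted at the origin on the work surface. World frame = base frame: x ahead of the robot, y to its left, z up, the work surface at z = 0. Lengths are in mm, angles in rad, forces in N, time in s.
With the tool pointing down it reaches from about 275 to 1000 mm from the base axis. Payload 8.4 kg.
Tool frame: the origin (TCP) lies midway between the tips of the shut fingers; the grasp point (between the pads) lies 19 mm behind it; z points along the fingers, y is the line along which they close (so a half turn about z gives the same grasp; the last joint's range is limited). The gripper opens to 85 mm and grips with 20 to 120 N. Pads are 22 mm wide; open, the fingers measure 114 mm over their backs; the gripper's body (76 mm by 85 mm) begins 54 mm behind the grasp point. The pads swing forward as they close: fully open they stand 13 mm farther back than shut.
Start: joints at [1.254, 0.353, 1.633, -0, 1.155, -0.002], TCP at [193.515, 594.289, 231.281] pointing down, gripper open.
Joint ranges: [-2.63, 2.63], [-0.92, 2.1], [0.06, 2.66], [-1.3, 4.44], [0, 2.69], [-3.02, 3.02]. Speed limits (rad/s): [2.22, 2.22, 2.79, 3.14, 3.14, 3.14].

### API

Orientations are given as [roll, pitch, yaw] about the fixed x, y, z axes, in that order (R = Rz(yaw) Ry(pitch) Rx(roll)).
In Python, from rig import telemetry, optics, r gives the robot as it stands.
- The arm moves only by the tool play_rows, never from a script. Its arguments are lists of equal length, an entry for each row: "dp": the shift along the tool's x, y, z in units of 40 mm (1.0 is 40 mm), a list of three; "rot": the turn, a rotation vector about the tool's x, y, z in units of 6 degrees (1.0 is 6 degrees), a list of three. In form: {"dp": [[tx, ty, tz], ...], "rot": [[ax, ay, az], ...]}. A call has 1 to 5 rows; each row is the pose to reach, as a shift and turn from the pose commanded when the call began, along the tool's axes at that moment; what a row does not reach only later rows make up. A row lasts 1/12 s, in which the tool goes at most 41.7 mm and 7.16 degrees, less where a joint would pass 70% of its speed; a pose out of reach is approached as far as the arm can. A call with a gripper value outside its range is refused whole. "fingers" is the opening, from 0 (shut) to 1 (fully open), set as the call begins (left out, the last holds). The fingers move at their own pace and stop on an object; "grip_force" is the grip in N (left out, the last holds). Time passes only in rows, so rows that repeat a pose let the fingers close. It gives the time, the measured TCP pose, the force, the opening and the grip force at its end, in the units of the state.
- telemetry.sense(): the state, without advancing time (a new reading comes with each control period).
- optics.grab_frame(name): name is "scene" or "top" or "wrist"; returns a dict with "color" (384x512x3 uint8, red, green, blue), "mtx" (3x3 intrinsics, pixels), "R" (3x3) and "t" (3): a world point X has camera coordinates R X + t; the wrist camera has in their place "mount" (4x4, takes a point from camera to tool coordinates, whose origin is the TCP and whose axes are the flange's). Camera axes: x right, y down, z forward; pixel columns grow to the right and rows downward; lengths in mm; the calibration is good to about 2 mm. A picture is of the moment at which its call begins: read the wrist's pose just before it. There is no depth.
- r.sign_off(): hands the job in; it is judged then, once.
The state is a dict: "clock": time; "qpos": joint angles; "qvel": joint speeds; "joint_efforts": joint torques, N m; "eef_pos": TCP position; "tcp_rot": TCP orientation; "contact_force": force on the tool from outside, world axes, zero at the start; "wrist_torque": the same for the moment, N m; "opening": opening from 0.0 (shut) to 1.0 (fully open); "grasp_force": force on a finger pad.
Only numpy, scipy, OpenCV 4.12 (cv2) and the standard library are available. Lean on these libraries where they do the work, as an engineer would, in place of code of your own. Each camera call takes 0.05 s, during which the arm holds its last target. There are 200 camera calls.

## Working session

There is one attempt and no reset: what is moved stays moved. The work goes in short steps, Python scripts to look and compute and a tool call to move; the robot and the scene stay as the last step left them, time stands still between calls to the robot, and variables do not carry over. Pictures are saved under pics/ and viewed, at most 10 in all, crops included, and the job is handed in when it is done.

Besides the shell and the picture viewer there is one more tool, called after "Request:" as name(argument=value, ...), one argument or row to a line, values as JSON. play_rows: Moves the arm, as the interface text tells. Its arguments: {"type":"object","properties":{"dp":{"type":"array"},"rot":{"type":"array"},"fingers":{"type":"number"},"grip_force":{"type":"number"}},"required":["dp","rot"]}

```bash
mkdir -p pics
python3 - <<'E'
from rig import telemetry, optics, r
import cv2,numpy as np,pickle
s=telemetry.sense();print(s['clock'],s['eef_pos'],s['tcp_rot'],s['opening'])
d={n:optics.grab_frame(n) for n in("top","scene")}
pickle.dump(d,open('f0.pkl','wb'))
for n in d: cv2.imwrite(f'pics/{n}0.png',d[n]['color'][:,:,::-1]);print(n,d[n]['mtx'],d[n]['R'],d[n]['t'])
E
```

```text
0.0 [193.35970723 593.84145434 230.56367421] [-3.14019850e+00 -1.99497615e-05  2.82681736e+00] 1.0000591150220972
top [[350.95541006   0.         253.03471101]
 [  0.         350.95541006 187.45112478]
 [  0.           0.           1.        ]] [[ 0.00760767 -0.9997115   0.02278254]
 [-0.98557668 -0.01134802 -0.16884855]
 [ 0.16905837 -0.0211694  -0.98537867]] [-15.71130743 584.30422679 978.24718478]
scene [[370.0932278    0.         259.66990503]
 [  0.         370.0932278  194.49076009]
 [  0.           0.           1.        ]] [[-0.84455063  0.53538337 -0.00994386]
 [ 0.45655222  0.71024481 -0.53582868]
 [-0.27981119 -0.45707435 -0.84426817]] [ 463.02627972 -214.15673557 1194.44743651]
```

View pics/top0.png

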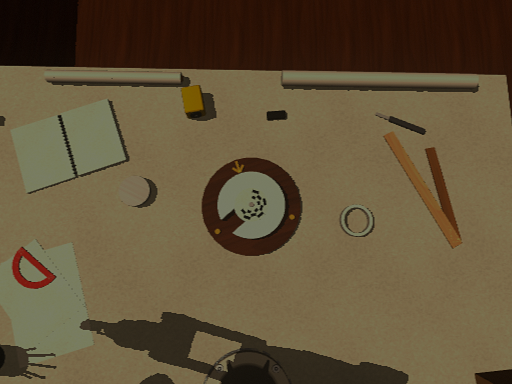

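View pics/scene0.png

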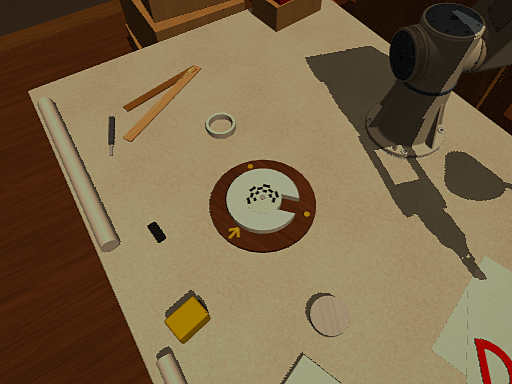

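The top view shows the disc at about (251,205), its notch at (231,222), the arrow at (238,168), studs at (217,231) and (292,217), and the tape at (357,221). Next I measure these.

```bash
cat > h.py <<'E'
import numpy as np,cv2
def ray(f,uv,z):
    d=f['R'].T@(np.linalg.inv(f['mtx'])@np.array([uv[0],uv[1],1.])); c=-f['R'].T@f['t']
    return c+d*(z-c[2])/d[2]
def proj(f,X):
    p=f['mtx']@(f['R']@np.array(X)+f['t']); return p[:2]/p[2]
def measure(f):
    """pin centre, notch angle, arrow angle from a fixed view (colour masks on metric rectified planes)"""
    hsv=cv2.cvtColor(f['color'],cv2.COLOR_RGB2HSV); H,S,V=cv2.split(hsv)
    gold=((H>12)&(H<30)&(S>170)&(V>110)).astype(np.uint8)
    n,l,st,c=cv2.connectedComponentsWithStats(gold)
    dark=((S>120)&(V<110)&(H<25)|(H>170)&(V<110)).astype(np.uint8)
    return gold,[(st[i,4],c[i].round(1),ray(f,c[i],14).round(1)) for i in range(1,n) if st[i,4]>3]
E
python3 - <<'E'
import pickle,numpy as np,cv2
from h import *
d=pickle.load(open('f0.pkl','rb'))
for n,s in(('top',(251,205)),('scene',(262,200))):
    f=d[n];print(n,ray(f,s,34).round(1))
    for g in measure(f)[1]:print(g)
    # disc: bright, low-saturation blob around seed
    hsv=cv2.cvtColor(f['color'],cv2.COLOR_RGB2HSV)
    m=((hsv[...,2]>130)&(hsv[...,1]<70)).astype(np.uint8)
    k,l,st,c=cv2.connectedComponentsWithStats(m)
    i=max(range(1,k),key=lambda i:st[i,4]*(np.hypot(*(c[i]-s))<15))
    cs,_=cv2.findContours((l==i).astype(np.uint8),cv2.RETR_EXTERNAL,cv2.CHAIN_APPROX_NONE)
    P=np.array([ray(f,p,34)[:2] for p in max(cs,key=len)[:,0].astype(float)],np.float32)
    (x,y),R=cv2.minEnclosingCircle(P);print('circle',x,y,R)
    a=np.degrees(np.arctan2(P[:,1]-y,P[:,0]-x));q=np.hypot(P[:,0]-x,P[:,1]-y)
    for lo in range(-180,180,15):
        w=(a>=lo)&(a<lo+15)
        print(lo,q[w].round().astype(int).tolist())
    x0,y0=s; cr=f['color'][y0-70:y0+70,x0-80:x0+80,::-1]
    cv2.imwrite(f'pics/c{n}.png',cv2.resize(cr,None,fx=5,fy=4.2,interpolation=cv2.INTER_CUBIC) if 0 else cv2.resize(cr,None,fx=4,fy=4,interpolation=cv2.INTER_CUBIC))
E
```

```text
top [534.6  -4.9  34. ]
(np.int32(424), array([191.4,  98.2]), array([874.3, 186. ,  14. ]))
(np.int32(1118), array([423.2, 190.6]), array([ 586.9, -532.4,   14. ]))
(np.int32(37), array([237.8, 167.9]), array([650.8,  36.1,  14. ]))
(np.int32(14), array([291.5, 216.5]), array([ 503.5, -126.9,   14. ]))
(np.int32(15), array([217., 231.]), array([458.4,  94.9,  14. ]))
circle 502.197509765625 -15.420921325683594 1.4680057764053345
-180 []
-165 []
-150 []
-135 []
-120 []
-105 []
-90 [1]
-75 []
-60 []
-45 []
-30 []
-15 []
0 []
15 []
30 []
45 []
60 []
75 []
90 [1]
105 []
120 []
135 []
150 []
165 []
scene [540.8   0.8  34. ]
(np.int32(844), array([182.8,  14.3]), array([ 326.3, -940.2,   14. ]))
(np.int32(62), array([276.3,   3. ]), array([ -40.3, -797.4,   14. ]))
(np.int32(52), array([134.3,  38.7]), array([ 555.8, -897. ,   14. ]))
(np.int32(489), array([163.3,  90.2]), array([ 581.8, -569.6,   14. ]))
(np.int32(17), array([162.1, 100.4]), array([ 605.9, -526. ,   14. ]))
(np.int32(8), array([143.2, 120.8]), array([ 696.5, -473.4,   14. ]))
(np.int32(29), array([132.4, 128.8]), array([
[... 842 characters left out ...]
5 [97, 99, 99, 98, 98, 98, 97]
-30 [97, 97, 98, 98, 98, 99, 99, 100]
-15 [98, 99, 97, 99, 100, 99, 98, 99]
0 [98, 98, 100, 99, 99, 99, 100]
15 [98, 98, 99, 98, 98, 100, 98]
30 [100, 98, 97, 99, 98, 100, 99, 98, 98, 97]
45 [99, 99, 98, 98, 98, 97, 97, 97, 97, 97]
60 [98, 98, 98, 98, 99, 99, 100, 98, 98]
75 [99, 100, 98, 99, 98, 99, 100, 99, 100]
90 [99, 98, 99, 99, 98, 98, 98, 58, 56, 52, 50]
105 [98, 98, 98, 99, 97, 98, 96, 93, 91, 87, 85, 83, 81, 77, 75, 72, 70, 68, 64, 62, 60, 48, 48, 50, 49]
120 [50, 49, 50, 49]
135 [49, 49, 48, 51, 92, 95, 98, 98]
150 [51, 49, 50, 53, 56, 58, 61, 63, 66, 69, 71, 74, 77, 79, 82, 84, 87, 90, 99, 96, 97, 98, 98, 97, 98]
165 [96, 100, 97, 96, 98, 97, 98, 98]
```

View pics/ctop.png

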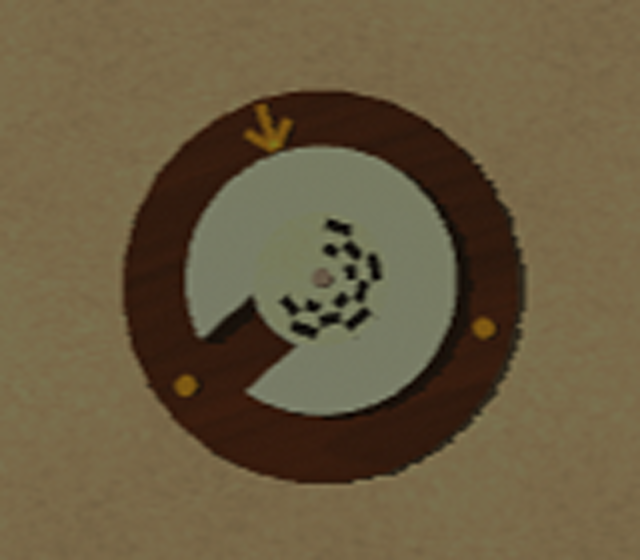

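The crop shows the notch opening down-left, with the arrow at the top left and two studs. The scene circle fit gives a radius of 100 mm and the pin at (535,-6). Next come the notch and arrow angles, then the approach.

```bash
cat >> h.py <<'E'
PIN=np.array([535.3,-5.7])
def notch(f,pin=PIN):
    g=cv2.cvtColor(f['color'],cv2.COLOR_RGB2GRAY).astype(np.float32); out=[]
    A=np.radians(np.arange(0,360,.5))
    for r in (65,75,85,93):
        p=np.array([proj(f,[pin[0]+r*np.cos(a),pin[1]+r*np.sin(a),34]) for a in A],np.float32)
        v=cv2.remap(g,p[:,:1],p[:,1:],cv2.INTER_LINEAR).ravel()
        lo=v<(np.median(v)+v.min())/2; z=np.exp(1j*A[lo]).sum()
        out.append((r,round(float(np.degrees(np.angle(z))),1),lo.sum()*.5,round(2*float(np.degrees(np.arcsin(25/r))),1)))
    return out
E
python3 - <<'E'
import pickle,numpy as np
from h import *
d=pickle.load(open('f0.pkl','rb'))
for n in d:
    print(n,notch(d[n]))
    for p in measure(d[n])[1]:
        q=p[2][:2]-PIN
        if np.hypot(*q)<160: print(p[0],np.hypot(*q).round(1),np.degrees(np.arctan2(q[1],q[0])).round(1))
print(ray(d['top'],(250.5+.5,204.2),34))
p0=np.array([193.4,593.8]);th=np.radians(162)
X=np.array([np.cos(th),np.sin(th)]);Y=np.array([np.sin(th),-np.cos(th)])
a=np.radians(132);t=PIN+78*np.array([np.cos(a),np.sin(a)]);v=t-p0
print(t,v@X/40,v@Y/40)
E
```

```text
top [(65, 130.3, np.float64(44.0), 45.2), (75, 129.8, np.float64(38.0), 38.9), (85, 130.5, np.float64(33.5), 34.2), (93, 131.0, np.float64(30.5), 31.2)]
37 122.8 19.9
14 125.3 -104.7
15 126.6 127.4
scene [(65, 132.2, np.float64(44.0), 45.2), (75, 132.0, np.float64(37.5), 38.9), (85, 131.8, np.float64(33.0), 34.2), (93, 131.8, np.float64(30.0), 31.2)]
20 129.3 -105.8
24 127.2 128.9
84 121.3 19.3
[536.93922865  -4.84909122  34.        ]
[483.1078127   52.26529639] -11.071798238847695 -10.63763677855375
```

Request:
play_rows(
  dp=[
    [-1.0, -0.95, 0.2],
    [-2.0, -1.9, 0.5],
    [-3.0, -2.85, 0.8],
    [-4.0, -3.8, 1.2],
    [-4.0, -3.8, 1.2],
  ],
  rot=[
    [0, 0, 0],
    [0, 0, 0],
    [0, 0, 0],
    [0, 0, 0],
    [0, 0, 0],
  ],
  fingers=0,
)

```text
clock: 0.52
eef_pos: [290.7, 413.5, 187.1]
tcp_rot: [-3.142, 0.0, 2.827]
contact_force: [1.0, -0.2, -0.5]
opening: 0.295
grasp_force: 0.0
```

Request:
play_rows(
  dp=[
    [-0.7, -0.7, 0.2],
    [-1.4, -1.4, 0.5],
    [-2.1, -2.1, 0.8],
    [-2.8, -2.8, 1.2],
    [-3.5, -3.4, 1.2],
  ],
  rot=[
    [0, 0, 0.5],
    [0, 0, 1],
    [0, 0, 1.5],
    [0, 0, 2],
    [0, 0, 2.5],
  ],
)

```text
clock: 0.93
eef_pos: [380.0, 239.7, 137.4]
tcp_rot: [-3.138, -0.002, 2.563]
contact_force: [0.4, -0.5, -0.2]
opening: -0.002
grasp_force: 0.0
```

```bash
cat > go.py <<'E'
import sys
from h import *
from rig import telemetry
def go(x,y,z,thd):
    s=telemetry.sense();p=s['eef_pos'];th=s['tcp_rot'][2]
    v=np.array([x,y])-p[:2];X=[np.cos(th),np.sin(th)];Y=[np.sin(th),-np.cos(th)]
    print(s['clock'],p.round(1),np.degrees(s['tcp_rot']).round(2),s['opening'],s['contact_force'].round(1) if hasattr(s['contact_force'],'round') else s['contact_force'])
    print('dp',(v@X/40).round(3),(v@Y/40).round(3),((p[2]-z)/40).round(3),'rz',((np.degrees(th)-thd)/6).round(3))
if __name__=='__main__': go(*map(float,sys.argv[1:]))
E
python3 go.py 484.1 53 80 131.3
```

```text
0.9333 [380.  239.7 137.4] [-1.7979e+02 -9.0000e-02  1.4683e+02] -0.0015346967234593876 [ 0.4 -0.5 -0.2]
dp -4.731 -2.484 1.435 rz 2.588
```

Request:
play_rows(
  dp=[
    [-0.8, -0.4, 0.2],
    [-1.6, -0.8, 0.4],
    [-2.4, -1.2, 0.6],
    [-3.2, -1.6, 0.8],
    [-4.0, -2.0, 1.0],
  ],
  rot=[
    [0, 0, 0.5],
    [0, 0, 1],
    [0, 0, 1.5],
    [0, 0, 2],
    [0, 0, 2.5],
  ],
)

```text
clock: 1.35
eef_pos: [472.4, 86.6, 99.2]
tcp_rot: [-3.141, -0.0, 2.301]
contact_force: [0.6, 0.1, 0.6]
opening: 0.002
grasp_force: 0.0
```

Request:
play_rows(
  dp=[
    [0, 0, 0],
    [0, 0, 0],
    [0, 0, 0],
  ],
  rot=[
    [0, 0, 0],
    [0, 0, 0],
    [0, 0, 0],
  ],
)

```text
clock: 1.6
eef_pos: [471.5, 88.2, 99.4]
tcp_rot: [-3.141, -0.001, 2.303]
contact_force: [0.0, -0.2, -0.1]
opening: 0.002
grasp_force: 0.0
```

```bash
python3 go.py 484.1 53 60 131.3
```

```text
1.6 [471.5  88.2  99.4] [-1.7996e+02 -4.0000e-02  1.3193e+02] 0.0017001097474665364 [ 0.  -0.2 -0.1]
dp -0.866 -0.354 0.986 rz 0.105
```

Request:
play_rows(
  dp=[
    [-0.43, -0.18, 0.3],
    [-0.87, -0.35, 0.7],
    [-0.87, -0.35, 0.98],
    [-0.87, -0.35, 0.98],
    [-0.87, -0.35, 0.98],
  ],
  rot=[
    [0, 0, 0],
    [0, 0, 0.1],
    [0, 0, 0.1],
    [0, 0, 0.1],
    [0, 0, 0.1],
  ],
)

```text
clock: 2.02
eef_pos: [483.9, 54.1, 60.4]
tcp_rot: [-3.14, -0.001, 2.294]
contact_force: [-0.5, -0.1, 0.1]
opening: 0.002
grasp_force: 0.0
```

```bash
python3 go.py 484.1 53 18 131.3
python3 - <<'E'
from rig import optics
import cv2
f=optics.grab_frame('wrist');cv2.imwrite('pics/w1.png',f['color'][:,:,::-1]);print(f['mount'])
E
```

```text
2.0167 [483.9  54.1  60.4] [-1.7994e+02 -6.0000e-02  1.3145e+02] 0.0017635054286424122 [-0.5 -0.1  0.1]
dp -0.023 -0.014 1.06 rz 0.025
[[-9.14909247e-04 -9.48512807e-01 -3.16737459e-01  8.10658436e+01]
 [ 9.99999575e-01 -8.30969175e-04 -4.00091463e-04 -5.47984095e-02]
 [ 1.16292812e-04 -3.16737690e-01  9.48513164e-01 -1.42943498e+02]
 [ 0.00000000e+00  0.00000000e+00  0.00000000e+00  1.00000000e+00]]
```

View pics/w1.png

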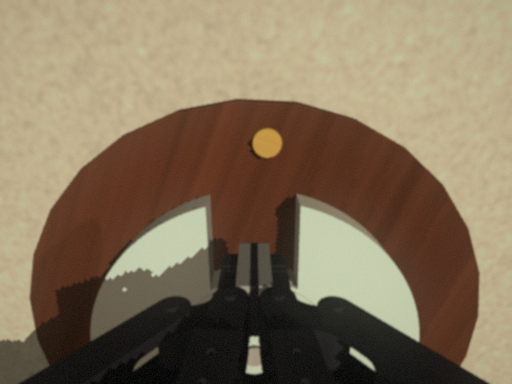

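The wrist view shows the notch flanks at columns 211 and 298, with the shut fingers centred between them at 255. I can go straight down.

Request:
play_rows(
  dp=[
    [0, 0, 0.3],
    [0, 0, 0.6],
    [0, 0, 0.85],
    [0, 0, 1.05],
    [0, 0, 1.05],
  ],
  rot=[
    [0, 0, 0],
    [0, 0, 0],
    [0, 0, 0],
    [0, 0, 0],
    [0, 0, 0],
  ],
)

```text
clock: 2.48
eef_pos: [484.0, 53.5, 17.6]
tcp_rot: [-3.14, -0.001, 2.294]
contact_force: [-0.3, -0.8, -0.2]
opening: -0.001
grasp_force: 0.0
```

Request:
play_rows(
  dp=[
    [0, 0, 0],
    [0, 0, 0],
    [0, 0, 0],
    [0, 0, 0],
  ],
  rot=[
    [0, 0, 0],
    [0, 0, 0],
    [0, 0, 0],
    [0, 0, 0],
  ],
  fingers=0.2,
  grip_force=20,
)

```text
clock: 2.82
eef_pos: [485.2, 53.1, 18.9]
tcp_rot: [3.141, 0.0, 2.293]
contact_force: [0.2, -0.3, -0.3]
opening: 0.2
grasp_force: 0.0
```

Request:
play_rows(
  dp=[
    [-0.005, 0.136, 0],
    [-0.019, 0.271, 0],
    [-0.043, 0.405, 0],
    [-0.076, 0.537, 0],
    [-0.118, 0.667, 0],
  ],
  rot=[
    [0, 0, 0.667],
    [0, 0, 1.333],
    [0, 0, 2],
    [0, 0, 2.667],
    [0, 0, 3.333],
  ],
)

```text
clock: 3.23
eef_pos: [507.7, 67.2, 18.7]
tcp_rot: [-3.141, -0.0, 1.94]
contact_force: [-1.9, 0.5, 0.7]
opening: 0.2
grasp_force: 0.7
```

Request:
play_rows(
  dp=[
    [-0.005, 0.136, 0],
    [-0.019, 0.271, 0],
    [-0.043, 0.405, 0],
    [-0.076, 0.537, 0],
    [-0.118, 0.667, 0],
  ],
  rot=[
    [0, 0, 0.667],
    [0, 0, 1.333],
    [0, 0, 2],
    [0, 0, 2.667],
    [0, 0, 3.333],
  ],
)

```text
clock: 3.65
eef_pos: [534.3, 72.6, 18.6]
tcp_rot: [-3.141, -0.0, 1.591]
contact_force: [-1.8, 0.4, 0.6]
opening: 0.198
grasp_force: 0.7
```

Run:
```python
from go import *
s=telemetry.sense();q=s['eef_pos'][:2]-PIN;print(np.hypot(*q),np.degrees(np.arctan2(q[1],q[0])),np.degrees(s['tcp_rot']),s['opening'],s['contact_force'])
```

```text
78.32130598161669 90.70953062857441 [-1.79957979e+02 -4.21845696e-03  9.11667312e+01] 0.1978338543777486 [-1.78835854  0.38814592  0.56684948]
```

Tracking the circle well with light force. Three more of the same, then measure.

Request:
play_rows(
  dp=[
    [-0.005, 0.136, 0],
    [-0.019, 0.271, 0],
    [-0.043, 0.405, 0],
    [-0.076, 0.537, 0],
    [-0.118, 0.667, 0],
  ],
  rot=[
    [0, 0, 0.667],
    [0, 0, 1.333],
    [0, 0, 2],
    [0, 0, 2.667],
    [0, 0, 3.333],
  ],
)

```text
clock: 4.07
eef_pos: [561.3, 68.5, 18.7]
tcp_rot: [-3.141, -0.0, 1.242]
contact_force: [-0.4, 2.5, -0.7]
opening: 0.198
grasp_force: 0.7
```

Request:
play_rows(
  dp=[
    [-0.005, 0.136, 0],
    [-0.019, 0.271, 0],
    [-0.043, 0.405, 0],
    [-0.076, 0.537, 0],
    [-0.118, 0.667, 0],
  ],
  rot=[
    [0, 0, 0.667],
    [0, 0, 1.333],
    [0, 0, 2],
    [0, 0, 2.667],
    [0, 0, 3.333],
  ],
)

```text
clock: 4.48
eef_pos: [585.2, 55.5, 18.7]
tcp_rot: [-3.141, -0.0, 0.893]
contact_force: [-0.9, 2.2, -0.2]
opening: 0.202
grasp_force: 0.7
```

Request:
play_rows(
  dp=[
    [-0.005, 0.136, 0],
    [-0.019, 0.271, 0],
    [-0.043, 0.405, 0],
    [-0.076, 0.537, 0],
    [-0.118, 0.667, 0],
  ],
  rot=[
    [0, 0, 0.667],
    [0, 0, 1.333],
    [0, 0, 2],
    [0, 0, 2.667],
    [0, 0, 3.333],
  ],
)

```text
clock: 4.9
eef_pos: [603.2, 35.1, 18.7]
tcp_rot: [-3.141, -0.0, 0.544]
contact_force: [0.7, 1.1, -0.5]
opening: 0.199
grasp_force: 0.7
```

Run:
```python
from go import *
s=telemetry.sense();q=s['eef_pos'][:2]-PIN;print(np.hypot(*q),np.degrees(np.arctan2(q[1],q[0])),np.degrees(s['tcp_rot']),s['opening'],s['contact_force'])
```

```text
79.2334189202889 30.987937925772275 [-1.79991538e+02 -2.03159970e-02  3.11675716e+01] 0.19874105482364346 [ 0.68230676  1.1221149  -0.48719373]
```

Request:
play_rows(
  dp=[
    [-0.005, 0.136, 0],
    [-0.019, 0.271, 0],
    [-0.04, 0.389, 0],
    [-0.04, 0.389, 0],
    [-0.04, 0.389, 0],
  ],
  rot=[
    [0, 0, 0.667],
    [0, 0, 1.333],
    [0, 0, 1.9],
    [0, 0, 1.9],
    [0, 0, 1.9],
  ],
)

```text
clock: 5.32
eef_pos: [609.8, 20.8, 18.7]
tcp_rot: [3.142, -0.0, 0.35]
contact_force: [0.1, -0.8, 0.7]
opening: 0.202
grasp_force: 0.0
```

Request:
play_rows(
  dp=[
    [0, 0, 0],
    [0, 0, 0],
    [0, 0, 0],
    [0, 0, 0],
    [0, 0, 0],
  ],
  rot=[
    [0, 0, 0],
    [0, 0, 0],
    [0, 0, 0],
    [0, 0, 0],
    [0, 0, 0],
  ],
  fingers=0.26,
)

```text
clock: 5.73
eef_pos: [609.7, 21.1, 18.5]
tcp_rot: [3.142, 0.0, 0.349]
contact_force: [0.2, 1.0, -0.4]
opening: 0.255
grasp_force: 0.0
```

Run:
```python
from go import *
from rig import optics
s=telemetry.sense();q=s['eef_pos'][:2]-PIN;print(np.hypot(*q),np.degrees(np.arctan2(q[1],q[0])),np.degrees(s['tcp_rot']),s['opening'],s['contact_force'],s['grasp_force'])
f=optics.grab_frame('wrist');cv2.imwrite('pics/w2.png',f['color'][:,:,::-1])
```

```text
79.04802245776943 19.814199453950966 [1.79998188e+02 3.03366885e-03 2.00094746e+01] 0.2545610119132215 [ 0.23163346  1.00051417 -0.40113395] 0.003181048159603961
```

View pics/w2.png

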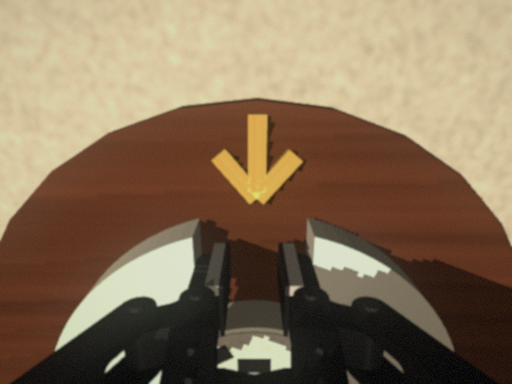

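The wrist view shows the arrow on column 258 and the notch rim corners at about 201 and 310, so the two nearly line up. I'll close the fingers, lift and measure accurately.

Request:
play_rows(
  dp=[
    [0, 0, 0],
    [0, 0, 0],
    [0, 0, 0],
    [0, 0, 0],
  ],
  rot=[
    [0, 0, 0],
    [0, 0, 0],
    [0, 0, 0],
    [0, 0, 0],
  ],
  fingers=0,
)

```text
clock: 6.12
eef_pos: [609.7, 21.0, 18.4]
tcp_rot: [-3.142, 0.0, 0.349]
contact_force: [0.9, -0.6, -0.1]
opening: -0.001
grasp_force: 0.0
```

Request:
play_rows(
  dp=[
    [0, 0, -0.4],
    [0, 0, -0.9],
    [0, 0, -1.4],
    [0, 0, -1.4],
    [0, 0, -1.4],
  ],
  rot=[
    [0, 0, 0],
    [0, 0, 0],
    [0, 0, 0],
    [0, 0, 0],
    [0, 0, 0],
  ],
)

```text
clock: 6.53
eef_pos: [610.6, 21.0, 75.5]
tcp_rot: [3.141, -0.002, 0.349]
contact_force: [-0.5, 0.2, -0.1]
opening: -0.0
grasp_force: 0.0
```

```bash
cat > w.py <<'E'
from go import *
from rig import optics
from scipy.spatial.transform import Rotation as Ro
import sys
s=telemetry.sense();f=optics.grab_frame('wrist');cv2.imwrite(sys.argv[1],f['color'][:,:,::-1])
T=np.eye(4);T[:3,:3]=Ro.from_euler('xyz',s['tcp_rot']).as_matrix();T[:3,3]=s['eef_pos']
M=np.linalg.inv(T@f['mount']);f['R']=M[:3,:3];f['t']=M[:3,3]
import pickle;pickle.dump(f,open('w.pkl','wb'));print(s['clock'],s['eef_pos'],np.degrees(s['tcp_rot']))
g,L=measure(f);print(L)
E
python3 w.py pics/w3.png
```

```text
6.5333 [610.57535128  20.98200989  75.49980261] [ 1.79958108e+02 -1.30474446e-01  1.99721005e+01]
[]
```

View pics/w3.png

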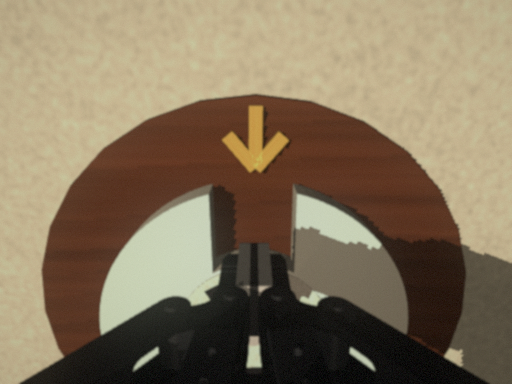

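The arrow sits at columns 256-257 and the notch flanks at 211 and 295, with their middle near 253, so the disc looks a degree or so short. I'll measure that numerically.

```bash
cat > m.py <<'E'
from h import *
import pickle,sys
f=pickle.load(open('w.pkl','rb'));im=f['color'];H,S,V=cv2.split(cv2.cvtColor(im,cv2.COLOR_RGB2HSV))
g=((H>12)&(H<32)&(S>120)&(V>120)).astype(np.uint8);g[230:]=0;g[:, :180]=0;g[:,330:]=0
n,l,st,c=cv2.connectedComponentsWithStats(g);i=1+np.argmax(st[1:,4]);print('gold',st[i],c[i])
A=ray(f,c[i],16)[:2]
ys,xs=np.nonzero(l==i);P=np.array([ray(f,(x,y),16)[:2] for x,y in zip(xs,ys)])
# edges of white top on rows: strongest low-saturation boundary
W=((S<60)&(V>70))
E=[]
for y in range(195,245,5):
    L=[x for x in range(170,250) if W[y,x]];Rr=[x for x in range(262,345) if W[y,x]]
    if L and Rr:
        a,b=ray(f,(max(L)+.5,y),34)[:2],ray(f,(min(Rr)-.5,y),34)[:2];E.append((a,b));print(y,max(L),min(Rr),np.linalg.norm(a-b).round(1))
E=np.array(E);mid=E.mean(1)
ang=lambda q:np.degrees(np.arctan2(q[...,1],q[...,0]))
for pin in (PIN,PIN+[1.6,.9]): print('arrow',ang(A-pin),np.hypot(*(A-pin)),'notch mids',ang(mid-pin).round(1))
for k in(0,1):
    v=cv2.fitLine(E[:,k].astype(np.float32),cv2.DIST_L2,0,.01,.01).ravel();print('flank dir',np.degrees(np.arctan2(v[1],v[0])))
E
python3 m.py
python3 - <<'E'
from rig import optics
from h import *
for n in('top','scene'):
    f=optics.grab_frame(n);print(n,notch(f))
E
```

```text
gold [ 222  105   67   68 1959] [254.841756   142.69576314]
195 209 295 48.3
200 210 295 47.9
205 210 294 47.6
210 211 294 47.3
215 211 294 47.5
220 211 294 47.7
225 211 294 48.0
230 211 295 48.8
235 212 294 47.9
240 212 294 48.1
arrow 19.179292634015248 124.22124197447805 notch mids [19.9 19.8 20.  19.8 19.8 19.8 19.8 19.5 19.5 19.5]
arrow 19.027455877308366 122.41480677123509 notch mids [19.8 19.6 19.8 19.6 19.6 19.5 19.5 19.3 19.3 19.2]
flank dir 20.638355
flank dir 21.336578
top [(65, -37.2, np.float64(131.0), 45.2), (75, -34.8, np.float64(74.0), 38.9), (85, -48.7, np.float64(53.5), 34.2), (93, -2.7, np.float64(61.5), 31.2)]
scene [(65, -34.7, np.float64(150.5), 45.2), (75, -41.6, np.float64(130.5), 38.9), (85, -48.4, np.float64(119.5), 34.2), (93, -37.5, np.float64(83.0), 31.2)]
```

Request:
play_rows(
  dp=[
    [0, -0.8, -0.6],
    [0, -1.7, -1.0],
    [0, -2.6, -1.4],
    [0, -3.5, -1.8],
    [0, -4.4, -2.0],
  ],
  rot=[
    [0, 0, 0],
    [0, 0, 0],
    [0, 0, 0],
    [0, 0, 0],
    [0, 0, 0],
  ],
)

```text
clock: 7.1
eef_pos: [549.1, 187.8, 155.2]
tcp_rot: [3.142, -0.0, 0.348]
contact_force: [1.1, 0.0, 0.1]
opening: -0.004
grasp_force: 0.0
```

Request:
play_rows(
  dp=[
    [0, -0.8, 0],
    [0, -1.6, 0],
    [0, -2.4, 0],
    [0, -2.4, 0],
    [0, -2.4, 0],
  ],
  rot=[
    [0, 0, 0],
    [0, 0, 0],
    [0, 0, 0],
    [0, 0, 0],
    [0, 0, 0],
  ],
)

```text
clock: 7.52
eef_pos: [515.7, 277.6, 153.4]
tcp_rot: [3.141, 0.002, 0.352]
contact_force: [-0.3, -1.2, 0.2]
opening: -0.002
grasp_force: 0.0
```

Run:
```python
from rig import optics
from h import *
ims=[]
for n,s in(('top',(251,205)),('scene',(262,200))):
    f=optics.grab_frame(n);print(n,[x[:3] for x in notch(f)],[x[:3] for x in notch(f,PIN+[1.6,.9])])
    for p in measure(f)[1]:
        q=p[2][:2]-PIN
        if np.hypot(*q)<160: print(p[0],np.hypot(*q).round(1),np.degrees(np.arctan2(q[1],q[0])).round(1))
    ims.append(cv2.resize(f['color'][s[1]-65:s[1]+65,s[0]-65:s[0]+65,::-1],(400,400),interpolation=cv2.INTER_CUBIC))
cv2.imwrite('pics/both1.png',np.hstack(ims))
```

```text
top [(65, 21.5, np.float64(40.5)), (75, 21.2, np.float64(35.0)), (85, 21.2, np.float64(30.0)), (93, 21.3, np.float64(27.0))] [(65, 21.8, np.float64(39.0)), (75, 21.2, np.float64(34.0)), (85, 21.0, np.float64(30.5)), (93, 20.8, np.float64(27.0))]
61 124.5 19.5
13 128.1 128.3
scene [(65, 23.8, np.float64(35.0)), (75, 23.3, np.float64(31.0)), (85, 22.5, np.float64(26.5)), (93, 22.5, np.float64(24.5))] [(65, 23.5, np.float64(35.5)), (75, 22.8, np.float64(31.0)), (85, 22.5, np.float64(26.5)), (93, 22.5, np.float64(24.5))]
15 129.0 129.6
86 121.6 19.4
```

View pics/both1.png

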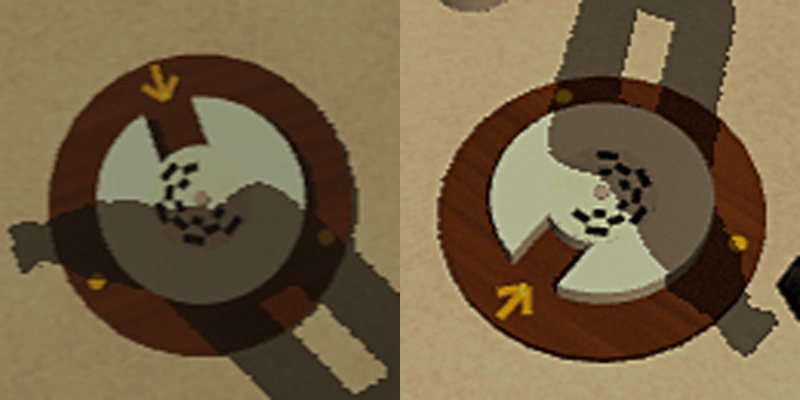

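```bash
cat > n2.py <<'E'
from h import *
from rig import optics
def edges(f,pin,lo=-20,hi=60):
    g=cv2.cvtColor(f['color'],cv2.COLOR_RGB2GRAY).astype(np.float32);A=np.arange(lo,hi,.5);r_=[]
    for r in range(60,96,5):
        p=np.array([proj(f,[pin[0]+r*np.cos(a),pin[1]+r*np.sin(a),34]) for a in np.radians(A)],np.float32)
        v=cv2.remap(g,p[:,:1],p[:,1:],cv2.INTER_LINEAR).ravel();d=v<(np.percentile(v,85)+np.percentile(v,15))/2
        i=np.nonzero(d)[0];r_.append((A[i[0]]-.25,A[i[-1]]+.25,2*np.degrees(np.arcsin(25/r))))
    return np.array(r_)
if __name__=='__main__':
    for n,pin in(('top',PIN+[1.2,.8]),('scene',PIN)):
        f=optics.grab_frame(n);e=edges(f,pin);print(n,'mid',e[:,:2].mean(1).round(1),'width err',(e[:,1]-e[:,0]-e[:,2]).round(1))
        for p in measure(f)[1]:
            q=p[2][:2]-pin
            if np.hypot(*q)<126 and p[0]>30: print('arrow',p[0],np.hypot(*q).round(1),np.degrees(np.arctan2(q[1],q[0])).round(2))
E
python3 n2.py
```

```text
top mid [20.8 20.8 20.8 20.8 20.5 20.5 20.8 20.5] width err [-0.2 -1.2  0.2 -0.9  0.1 -0.7 -0.3 -1. ]
arrow 61 123.1 19.36
scene mid [20.5 20.5 20.8 20.5 20.2 20.5 20.8 20.8] width err [-2.7 -1.7 -1.8 -1.4 -0.4 -0.7 -1.3 -1.5]
arrow 86 121.6 19.36
```

Both fixed views put the notch at 20.6° and the arrow at 19.4°, so the disc needs another 1.2° clockwise. I'll go back in for a small nudge.

Request:
play_rows(
  dp=[
    [0, 0.9, 0],
    [0, 1.8, 0],
    [0, 2.7, 0],
    [0, 3.6, 0.3],
    [0, 4.5, 0.7],
  ],
  rot=[
    [0, 0, 0],
    [0, 0, 0],
    [0, 0, 0],
    [0, 0, 0],
    [0, 0, 0],
  ],
)

```text
clock: 8.13
eef_pos: [579.9, 104.8, 127.4]
tcp_rot: [3.141, -0.003, 0.347]
contact_force: [0.9, 0.4, 0.4]
opening: -0.001
grasp_force: 0.0
```

Request:
play_rows(
  dp=[
    [0, 0.9, 0.4],
    [0, 1.8, 0.8],
    [0, 2.3, 1.3],
    [0, 2.3, 1.3],
    [0, 2.3, 1.3],
  ],
  rot=[
    [0, 0, 0],
    [0, 0, 0],
    [0, 0, 0],
    [0, 0, 0],
    [0, 0, 0],
  ],
)

```text
clock: 8.55
eef_pos: [608.9, 18.7, 73.2]
tcp_rot: [-3.141, 0.002, 0.345]
contact_force: [0.1, -0.7, 0.2]
opening: -0.0
grasp_force: 0.0
```

```bash
python3 go.py 609.9 21.1 18.4 20
```

```text
8.55 [608.9  18.7  73.2] [-1.7995e+02  1.4000e-01  1.9750e+01] -0.0003127474093855515 [ 0.1 -0.7  0.2]
dp 0.044 -0.049 1.37 rz -0.042
```

Request:
play_rows(
  dp=[
    [0, -0.02, 0.4],
    [0, -0.02, 0.8],
    [0, -0.02, 1.2],
    [0, -0.02, 1.38],
    [0, -0.02, 1.38],
  ],
  rot=[
    [0, 0, 0],
    [0, 0, 0],
    [0, 0, 0],
    [0, 0, 0],
    [0, 0, 0],
  ],
)

```text
clock: 8.97
eef_pos: [608.4, 22.3, 18.5]
tcp_rot: [-3.141, 0.002, 0.349]
contact_force: [-1.2, 0.7, 0.7]
opening: 0.001
grasp_force: 0.0
```

Request:
play_rows(
  dp=[
    [0, 0, 0],
    [0, 0, 0],
    [0, 0, 0],
    [0, 0, 0],
  ],
  rot=[
    [0, 0, 0],
    [0, 0, 0],
    [0, 0, 0],
    [0, 0, 0],
  ],
  fingers=0.26,
)

```text
clock: 9.3
eef_pos: [610.1, 21.8, 20.3]
tcp_rot: [3.141, -0.001, 0.349]
contact_force: [0.5, 0.1, -0.2]
opening: 0.258
grasp_force: 0.2
```

Run:
```python
from go import *
s=telemetry.sense();q=s['eef_pos'][:2]-PIN;print(s['eef_pos'],np.hypot(*q),np.degrees(np.arctan2(q[1],q[0])),np.degrees(s['tcp_rot']),s['opening'],s['contact_force'],s['grasp_force'])
```

```text
[610.12218406  21.81019203  20.26327194] 79.7193194431902 20.187176529812817 [ 1.79970655e+02 -8.58621545e-02  1.99781777e+01] 0.25831658798468116 [ 0.46041137  0.10203505 -0.18107406] 0.1561361225321889
```

Request:
play_rows(
  dp=[
    [0, 0.03, 0],
    [-0.001, 0.062, 0],
    [-0.001, 0.062, 0],
    [-0.001, 0.062, 0],
    [-0.001, 0.062, 0],
  ],
  rot=[
    [0, 0, 0.12],
    [0, 0, 0.25],
    [0, 0, 0.25],
    [0, 0, 0.25],
    [0, 0, 0.25],
  ],
)

```text
clock: 9.72
eef_pos: [610.2, 19.3, 19.3]
tcp_rot: [3.142, 0.0, 0.322]
contact_force: [0.2, 0.1, 0.4]
opening: 0.26
grasp_force: 0.0
```

Request:
play_rows(
  dp=[
    [0, 0, 0],
    [0, 0, 0],
    [0, 0, 0],
    [0, 0, 0],
  ],
  rot=[
    [0, 0, 0],
    [0, 0, 0],
    [0, 0, 0],
    [0, 0, 0],
  ],
  fingers=0,
)

```text
clock: 10.05
eef_pos: [610.2, 19.3, 19.2]
tcp_rot: [-3.142, 0.0, 0.322]
contact_force: [-0.2, -0.5, -1.0]
opening: -0.001
grasp_force: 0.0
```

Request:
play_rows(
  dp=[
    [0, 0, -0.4],
    [0, 0, -0.9],
    [0, 0, -1.4],
    [0, 0, -1.8],
    [0, -0.8, -2.2],
  ],
  rot=[
    [0, 0, 0],
    [0, 0, 0],
    [0, 0, 0],
    [0, 0, 0],
    [0, 0, 0],
  ],
)

```text
clock: 10.47
eef_pos: [601.9, 46.7, 108.5]
tcp_rot: [3.14, -0.002, 0.32]
contact_force: [0.1, -0.1, 0.1]
opening: 0.001
grasp_force: 0.0
```

Request:
play_rows(
  dp=[
    [0, -0.9, -0.5],
    [0, -1.8, -1.0],
    [0, -2.7, -1.2],
    [0, -3.6, -1.2],
    [0, -4.5, -1.2],
  ],
  rot=[
    [0, 0, 0],
    [0, 0, 0],
    [0, 0, 0],
    [0, 0, 0],
    [0, 0, 0],
  ],
)

```text
clock: 10.88
eef_pos: [542.8, 222.1, 156.4]
tcp_rot: [-3.141, -0.002, 0.322]
contact_force: [0.1, 0.2, -1.2]
opening: -0.001
grasp_force: 0.0
```

Request:
play_rows(
  dp=[
    [0, -0.8, 0],
    [0, -1.5, 0],
    [0, -1.5, 0],
    [0, -1.5, 0],
    [0, -1.5, 0],
  ],
  rot=[
    [0, 0, 0],
    [0, 0, 0],
    [0, 0, 0],
    [0, 0, 0],
    [0, 0, 0],
  ],
)

```text
clock: 11.3
eef_pos: [524.0, 277.0, 155.2]
tcp_rot: [3.141, 0.0, 0.323]
contact_force: [-0.1, -0.5, -0.9]
opening: -0.004
grasp_force: 0.0
```

```bash
python3 n2.py
```

```text
top mid [19.2 19.8 19.  19.2 19.  19.2 19.  19. ] width err [-1.2 -0.2 -1.3  0.1 -0.9 -0.2 -0.8 -1. ]
arrow 61 123.1 19.36
scene mid [19.2 19.8 19.2 19.  19.2 19.5 19.5 19.2] width err [-1.2 -2.2 -0.8 -0.4 -1.4 -1.7 -1.8 -1.5]
arrow 86 121.6 19.36
```

The notch is now at 19.2° and the arrow at 19.4°. They are aligned and the robot is clear, so I'm handing in.

```bash
python3 -c "
from rig import r
print(r.sign_off())"
```

```text
the job is handed in; nothing more can be done
None
```

The job is handed in: the notch faces the brass arrow to within about 0.2° by both fixed cameras, the disc is released with the gripper well clear, and the tape was not approached; it took about 11 s of the 40 s.

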